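# Wipe solder chips off a copper board

### The job

Pick up the red scraper block with the white blade and use it to wipe both loose solder chips off the copper circuit board into the blue catch tray along its edge; do not touch the chips with the fingers. Then stand the scraper upright on the bench again, clear of the board and the tray, and let go of it.

Things in the scene. Friction and masses are not known exactly. Their poses are not given: they have to be found in the camera images.
- scraper_mid (a point): Scraper standing loose on the bench (z = 0): upright slab 110 mm long (its x), 24 thick (its y), 64 tall (its z, up), 0.16 kg; red grip, white blade (lowest 16 mm), flat underside. The point is its centre, 32 mm above the underside. Pinch it across the thickness, in the upper half, so the fingertips clear the chips. A cork sanding block (100 x 30 x 50 mm, dark sole) stands nearby: not needed.
- station: Fixed flat copper board, 150 mm (its x) by 180 (its y), rimless top 30 mm above the bench; a blue open tray 150 x 80 mm adjoins its whole -y edge (tray from y = -90 to -170 mm, floor 8 mm above the bench, walls 4 mm thick, 26 high, lower than the board). Origin under the board's centre at bench height; z up; may be turned about z.
- chip1_mid (a point): Loose pale silver solder chip lying flat on the copper board, 22 x 16 mm and 8 mm high, about 12 g, turned any way. The point is at its centre, 4 mm above its underside.
- chip2_mid (a point): A second, identical loose solder chip on the board; same point.
There are look-alikes about, which are no part of the job. There is more than one size of the part that bears scraper_mid; the job needs the middle-sized.

How it is judged (in metres and radians):
On the way, in this order (a step that is already met when the one before it is completed fails the run):
1. the scraper is picked up (height (world z) of scraper_mid above 0.045 m and contact force between the fingers and scraper above 1 N), for 0.2 s.
2. both chips lie in the tray while the scraper is still held, off the bench (contact force between the fingers and scraper above 0.5 N and height (world z) of scraper_mid above 0.045 m and height (world z) of each of chip1_mid, chip2_mid below 0.027 m and y of chip1_mid in the frame of station between -0.17 and -0.088 m and x of chip1_mid in the frame of station between -0.075 and 0.075 m and y of chip2_mid in the frame of station between -0.17 and -0.088 m and x of chip2_mid in the frame of station between -0.075 and 0.075 m), for 0.2 s.
At the end, for the whole second after the job is handed in: Both chips lie inside the catch tray, below the board's top; the scraper stands upright (within 10 degrees) with its underside on the bench (centre 27 to 37 mm above it), so not on the board or in the tray (height (world z) of each of chip1_mid, chip2_mid below 0.027 m and y of chip1_mid in the frame of station between -0.17 and -0.088 m and x of chip1_mid in the frame of station between -0.075 and 0.075 m and y of chip2_mid in the frame of station between -0.17 and -0.088 m and x of chip2_mid in the frame of station between -0.075 and 0.075 m and height (world z) of scraper_mid between 0.027 and 0.037 m and angle between scraper_mid's own z axis and vertical below 0.17 rad); the robot touches nothing.
It fails at once if the fingers touch a chip (contact force between the fingers and chip1 above 0.5 N or contact force between the fingers and chip2 above 0.5 N).
It also fails if it takes over 51 s, if anything falls off the work surface, if the arm or the gripper's body presses on something with over 40 N, if the wrist force passes 120 N, or if a joint passes its speed limit or range.

### The arm

A 6-joint arm with a two-finger parallel gripper is mounted at the origin on the work surface. World frame = base frame: x ahead of the robot, y to its left, z up, the work surface at z = 0. Lengths are in m, angles in degrees, forces in N, time in s.
With the tool pointing down it reaches from about 0.4 to 0.825 m from the base axis. Payload 7 kg.
Tool frame: the origin (TCP) lies at the very end of the fingers, on their centre line; the grasp point (between the pads) lies 19 mm behind it (ctrl.grasp_offset is the distance from the TCP to the grasp point, in m); z points along the fingers, y is the line along which they close (so a half turn about z gives the same grasp; the last joint's range is limited). The gripper opens to 88 mm and grips with 3 to 60 N. Pads are 19 mm wide; open, the fingers measure 130 mm over their backs; the gripper's body (78 mm by 193 mm) begins 47 mm behind the grasp point.
Start: joints at [82.798, 20.546, 0.682, 0, -70.136, -16.507], TCP at [0.271, 0.618, 0.196] pointing down, gripper open.
Joint ranges: [-176.03, 176.03], [-82.01, 121.73], [-58.28, 71.71], [-173.87, 95.51], [-174.79, -0.11], [-173.66, 173.66]. Speed limits (degrees/s): [136.94, 136.94, 172.46, 180, 180, 180].

### API

Orientations are given as [roll, pitch, yaw] about the fixed x, y, z axes, in that order (R = Rz(yaw) Ry(pitch) Rx(roll)).
In Python, from plant import ctrl gives the robot as it stands. The module is installed in compiled form; this text tells all that it offers.
- The arm moves only by the tool jog_arm, never from a script. Its argument "plan" is a list that holds one entry, the list of rows, each a list of 7 numbers: the opening, from 0 (shut) to 1 (fully open), then the shift along the tool's x, y, z in m, then the turn, a rotation vector about the tool's x, y, z in degrees. A call has 1 to 20 rows; each row is the pose to reach, as a shift and turn from the pose commanded when the call began, along the tool's axes at that moment; what a row does not reach only later rows make up. A row lasts 1/8 s, in which the tool goes at most 62.5 mm and 10.7 degrees, less where a joint would pass 70% of its speed; a pose out of reach is approached as far as the arm can. A call with a gripper value outside its range is refused whole. The fingers move at their own pace and stop on an object; the grip force is fixed at half the most. Time passes only in rows, so rows that repeat a pose let the fingers close. It gives the time, the measured TCP pose, the force, the opening and the grip force at its end, in the units of the state.
- ctrl.get_obs(): the state, without advancing time (a new reading comes with each control period).
- ctrl.snapshot(name): name is "side" or "top"; returns a dict with "image" (480x640x3 uint8, red, green, blue), "vertical_fov" (degrees; the focal length in pixels is half the picture's height over the tangent of half this angle, whatever the lens; pixels are square), "cx", "cy" (the principal point, pixels), "R" (3x3) and "t" (3): a world point X has camera coordinates R X + t. Camera axes: x right, y down, z forward; pixel columns grow to the right and rows downward; lengths in m; the calibration is good to about 2 mm. A picture is of the moment at which its call begins. There is no depth.
- ctrl.close_job(): hands the job in; it is judged then, once.
The state is a dict: "clock": time; "joint_pos": joint angles; "qvel": joint speeds; "tau": joint torques, N m; "tool_pos": TCP position; "orientation": TCP orientation; "force": force on the tool from outside, world axes, zero at the start; "moment": the same for the moment, N m; "opening": finger opening in m; "gripper_force": force on a finger pad.
Only numpy, scipy, OpenCV 4.12 (cv2) and the standard library are available. Lean on these libraries where they do the work, as an engineer would, in place of code of your own. Each camera call takes 0.05 s, during which the arm holds its last target. There are 200 camera calls.

## Working session

There is one attempt and no reset: what is moved stays moved. The work goes in short steps, Python scripts to look and compute and a tool call to move; the robot and the scene stay as the last step left them, time stands still between calls to the robot, and variables do not carry over. Pictures are saved under pics/ and viewed, at most 10 in all, crops included, and the job is handed in when it is done.

Besides the shell and the picture viewer there is one more tool, called after "Emit:" as name(argument=value, ...), one argument or row to a line, values as JSON. jog_arm: Moves the arm, as the interface text tells. Its arguments: {"type":"object","properties":{"plan":{"type":"array","items":{"type":"array","items":{"type":"array","items":{"type":"number"}}}}},"required":["plan"]}

```bash
mkdir -p pics; cat > h.py <<'E'
import numpy as np, cv2
from plant import ctrl
def snap(n,f):
    s=ctrl.snapshot(n); cv2.imwrite(f,s["image"][:,:,::-1]); return s
def ray(s,u,v,z):
    f=240/np.tan(np.radians(s["vertical_fov"])/2)
    R=np.array(s["R"]);t=np.array(s["t"])
    d=R.T@np.array([(u-s["cx"])/f,(v-s["cy"])/f,1]);c=-R.T@t
    return c+d*(z-c[2])/d[2]
def proj(s,X):
    f=240/np.tan(np.radians(s["vertical_fov"])/2)
    p=np.array(s["R"])@np.array(X)+np.array(s["t"]); return p[:2]/p[2]*f+[s["cx"],s["cy"]]
E
python3 - <<'E'
from h import *
import pickle
d={}
for n in("top","side"):
    s=d[n]=snap(n,f"pics/{n}0.png"); R=np.array(s["R"]); print(n,s["vertical_fov"],s["cx"],s["cy"],(-R.T@np.array(s["t"])).round(3),R.round(2).tolist())
pickle.dump(d,open("s0.pkl","wb"))
o=ctrl.get_obs();print(o["clock"],o["tool_pos"],o["orientation"],o["opening"],o["force"],ctrl.grasp_offset)
E
```

```text
top 46.194689171304226 321.346236611601 241.78923513572371 [0.389 0.117 1.144] [[-0.01, -1.0, -0.0], [-0.99, 0.01, -0.11], [0.11, 0.0, -0.99]]
side 50.57545004124211 322.9541196876592 236.84666204165134 [ 0.046 -0.31   0.499] [[0.71, -0.7, 0.01], [-0.38, -0.4, -0.84], [0.6, 0.59, -0.55]]
0.1 [0.27124677 0.6175729  0.19562572] [ 1.79914472e+02 -7.74496170e-03 -2.37177189e+01] 0.08761135960121158 [ 0.29361415 -0.36800634  0.53148393] 0.0188
```

View pics/top0.png

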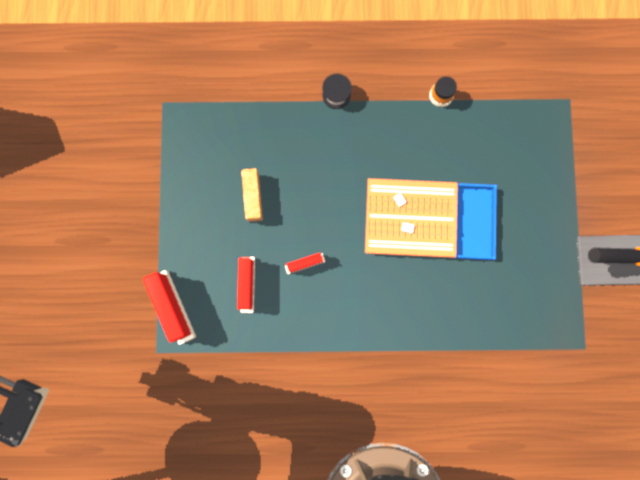

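View pics/side0.png

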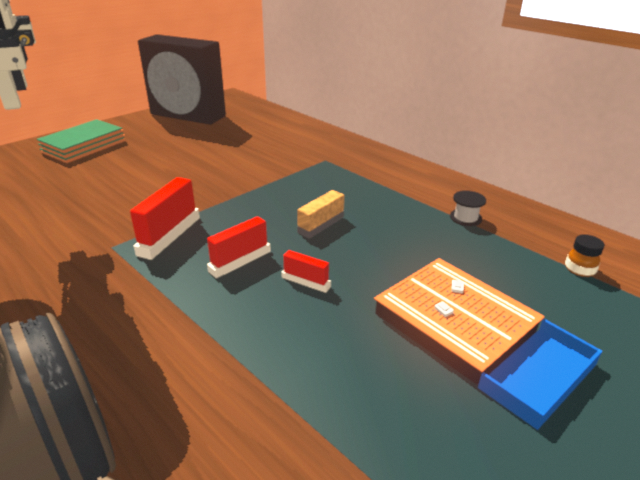

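Top view: the three red scrapers are large (170,307), middle (246,285) and small (305,263). The middle one fits, and I'll check its length against 110 mm. The cork block is at (252,195), the board around (412,218) with its tray on the right (478,222), and the chips at (400,200) and (408,228).

```bash
python3 - <<'E'
from h import *
import pickle
d=pickle.load(open("s0.pkl","rb"));s=d["top"];im=s["image"]
hsv=cv2.cvtColor(im,cv2.COLOR_RGB2HSV);H,S,V=cv2.split(hsv)
def rect(m,z,name,amin):
    for c in cv2.findContours(m.astype(np.uint8),0,cv2.CHAIN_APPROX_NONE)[0]:
        if cv2.contourArea(c)<amin: continue
        P=np.array([ray(s,u,v,z)[:2] for u,v in c[:,0]],np.float32)
        b=cv2.minAreaRect(P*1000);(x,y),(w,h),a=b
        print(name,c[:,0].mean(0).round(),"c",round(x,1),round(y,1),"size",round(w),round(h),"ang",round(a,1))
roi=np.zeros(H.shape,bool);roi[105:350,140:580]=1
rect(roi&((H<4)|(H>176))&(S>200)&(V>120),.064,"red",100)
rect(roi&(H>100)&(H<125)&(S>150)&(V>100),.026,"blue",300)
b=np.zeros(H.shape,bool);b[170:270,360:462]=1
rect(b&(V>110),.03,"board",2000)
c=np.zeros(H.shape,bool);c[192:212,385:430]=1;c[222:238,385:430]=1
rect(c&(S<60)&(V>150),.038,"chip",20)
a=cv2.resize(im[150:350,140:340],None,fx=3,fy=3,interpolation=2);bb=cv2.resize(im[170:270,360:510],None,fx=3,fy=3,interpolation=2)
cv2.imwrite("pics/crop1.png",a[:,:,::-1])
E
```

```text
red [173. 308.] c 396.0 403.5 size 133 33 ang 15.6
blue [477. 221.] c 557.1 -195.1 size 78 153 ang 86.8
board [412. 231.] c 561.6 -62.1 size 206 200 ang 89.5
chip [407. 227.] c 544.2 -53.0 size 25 19 ang 78.1
chip [407. 194.] c 600.7 -57.1 size 82 28 ang 89.5
```

View pics/crop1.png

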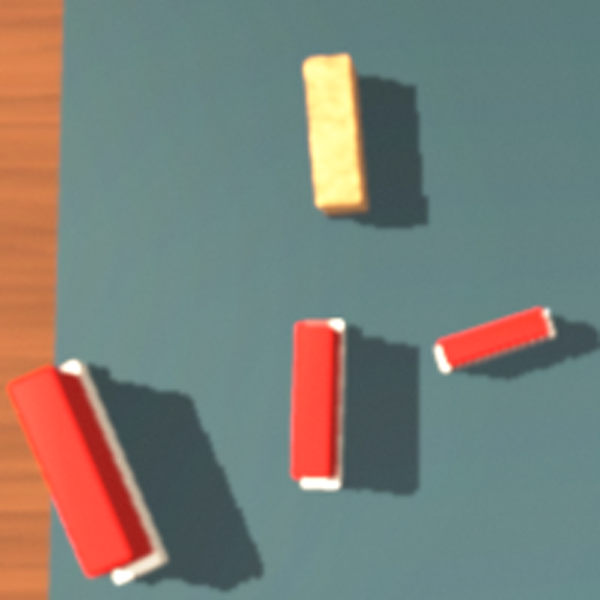

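The crop confirms that the middle scraper is the one at full-image pixels ~(246,284), upright with its long side along world x. I'll redo the masks for it, the board and the upper chip.

```bash
python3 - <<'E'
from h import *
import pickle
d=pickle.load(open("s0.pkl","rb"))
def rects(s,box,cond,z,name,amin):
    u0,v0,u1,v1=box;hsv=cv2.cvtColor(s["image"],cv2.COLOR_RGB2HSV).astype(int);H,S,V=hsv[...,0],hsv[...,1],hsv[...,2]
    m=cond(H,S,V);r=np.zeros(m.shape,bool);r[v0:v1,u0:u1]=1
    for c in cv2.findContours((m&r).astype(np.uint8),0,cv2.CHAIN_APPROX_NONE)[0]:
        if cv2.contourArea(c)<amin: continue
        P=np.array([ray(s,u,v,z)[:2] for u,v in c[:,0]],np.float32)
        (x,y),(w,h),a=cv2.minAreaRect(P*1000)
        print(name,c[:,0].mean(0).round(),"c",round(x,1),round(y,1),"size",round(w),round(h),"ang",round(a,1))
red=lambda H,S,V:((H<8)|(H>172))&(S>170)&(V>190)
rects(d["top"],(225,245,262,325),red,.064,"mid",100)
rects(d["top"],(280,245,330,280),red,.064,"small",50)
rects(d["top"],(225,160,270,230),lambda H,S,V:(H>8)&(H<25)&(S>80)&(V>150),.05,"cork",100)
rects(d["top"],(362,172,460,262),lambda H,S,V:(H<30)&(V>120),.03,"board",500)
rects(d["top"],(391,193,410,210),lambda H,S,V:(S<70)&(V>150),.038,"chip",20)
rects(d["top"],(398,221,418,236),lambda H,S,V:(S<70)&(V>150),.038,"chip",20)
rects(d["side"],(446,278,468,295),lambda H,S,V:(S<70)&(V>150),.036,"chipS",20)
rects(d["side"],(432,300,456,320),lambda H,S,V:(S<70)&(V>150),.036,"chipS",20)
s=d["side"]
for p in [(437,260),(376,300),(543,320),(477,375)]:print("sidecorner",ray(s,*p,.03).round(3))
s=d["top"]
for p in [(367.5,179),(365.5,254),(458.5,182),(457.5,258)]:print("topcorner",ray(s,*p,.03).round(3))
E
```

```text
mid [244. 284.] c 435.1 266.4 size 96 23 ang 0.4
small [305. 262.] c 473.9 150.5 size 17 66 ang 18.0
cork [251. 194.] c 611.2 256.1 size 104 33 ang 5.2
board [411. 217.] c 565.4 -61.3 size 183 156 ang 86.8
chip [399. 199.] c 600.8 -38.3 size 25 20 ang 32.1
chip [407. 227.] c 544.0 -53.0 size 25 19 ang 78.1
chipS [460. 283.] c 604.0 -41.2 size 35 22 ang 31.8
chipS [444. 308.] c 543.2 -54.8 size 24 19 ang 78.4
sidecorner [0.639 0.021 0.03 ]
sidecorner [0.494 0.025 0.03 ]
sidecorner [ 0.627 -0.16   0.03 ]
sidecorner [ 0.476 -0.148  0.03 ]
topcorner [0.644 0.024 0.03 ]
topcorner [0.492 0.03  0.03 ]
topcorner [ 0.636 -0.16   0.03 ]
topcorner [ 0.483 -0.152  0.03 ]
```

The middle scraper is at about (0.435, 0.266), yaw 0°. The station is at (0.565, −0.064) with yaw ≈ −3°; edge sizes of 183×156 mm against 180×150 support that. The chips sit at station x +35 and −22 mm, so one wipe with the 110 mm blade covers both. Next I move above the scraper.

Emit:
jog_arm(
  plan=[
    [[1,0.292,0.256,0.046,0,0,-24],[1,0.292,0.256,0.046,0,0,-24],[1,0.292,0.256,0.046,0,0,-24],[1,0.292,0.256,0.046,0,0,-24],[1,0.292,0.256,0.046,0,0,-24],[1,0.292,0.256,0.046,0,0,-24],[1,0.292,0.256,0.046,0,0,-24],[1,0.292,0.256,0.046,0,0,-24],[1,0.292,0.256,0.046,0,0,-24],[1,0.292,0.256,0.046,0,0,-24],[1,0.292,0.256,0.046,0,0,-24]],
  ],
)

```text
clock: 1.48
tool_pos: [0.4355, 0.267, 0.1505]
orientation: [180.0, 0.0, 0.4]
force: [-0.0, 0.4, 0.8]
opening: 0.0874
gripper_force: 0.0
```

```bash
python3 - <<'E'
from h import *
s=snap("side","pics/side1.png"); o=ctrl.get_obs()
for X in [(.435,.266,.064),(.435,.254,.064),(.435,.278,.064),(.38,.254,.0),(.49,.254,.0),(.38,.254,.016),(.49,.254,.016)]: print(X,proj(s,X).round(1))
im=s["image"][150:310,150:310]; cv2.imwrite("pics/side1c.png",cv2.resize(im,None,fx=3.5,fy=3.5,interpolation=2)[:,:,::-1])
E
```

```text
(0.435, 0.266, 0.064) [237.4 229.3]
(0.435, 0.254, 0.064) [242.1 232.2]
(0.435, 0.278, 0.064) [232.9 226.4]
(0.38, 0.254, 0.0) [217.  279.2]
(0.49, 0.254, 0.0) [270.6 251.7]
(0.38, 0.254, 0.016) [216.  271.1]
(0.49, 0.254, 0.016) [270.2 244. ]
```

View pics/side1c.png

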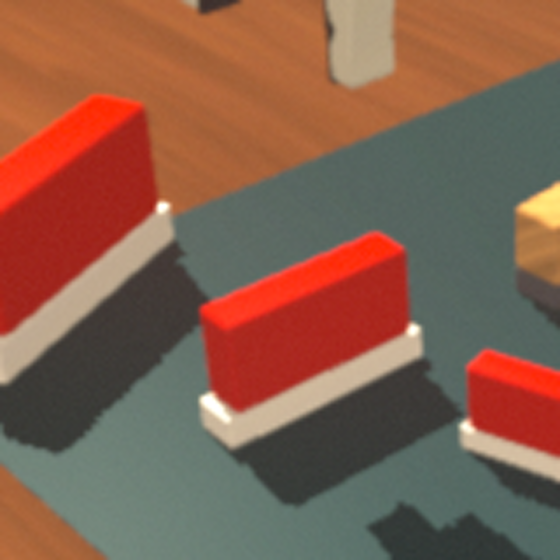

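The crop shows the middle scraper's lower front corners at (217,278) and (271,251). That is within 1.5 px of the projected model, so position and length are confirmed. Next: descend, grip and lift.

Emit:
jog_arm(
  plan=[
    [[1,0,0,0.05,0,0,0],[1,0,0,0.085,0,0,0],[1,0,0,0.105,0,0,0],[1,0,0,0.116,0,0,0],[1,0,0,0.116,0,0,0],[0,0,0,0.116,0,0,0],[0,0,0,0.116,0,0,0],[0,0,0,0.116,0,0,0],[0,0,0,0.116,0,0,0],[0,0,0,0.116,0,0,0],[0,0,0,0.116,0,0,0],[0,0,0,0.116,0,0,0],[0,0,0,0.1,0,0,0],[0,0,0,0.08,0,0,0],[0,0,0,0.05,0,0,0],[0,0,0,0.016,0,0,0],[0,0,0,0.016,0,0,0],[0,0,0,0.016,0,0,0]],
  ],
)

```text
clock: 3.78
tool_pos: [0.4355, 0.266, 0.134]
orientation: [180.0, 0.0, 0.3]
force: [-0.1, -0.2, 0.4]
opening: 0.0
gripper_force: 0.0
```

The gripper closed on nothing, so I look again.

```bash
python3 - <<'E'
from h import *
s=snap("side","pics/side2.png"); t=snap("top","pics/top2.png")
a=cv2.resize(s["image"][130:310,130:330],None,fx=2,fy=2); b=cv2.resize(t["image"][170:350,140:340],None,fx=2,fy=2)
cv2.imwrite("pics/c2.png",np.hstack([a,b])[:,:,::-1])
print(ctrl.get_obs())
E
```

```text
{'clock': 3.875, 'joint_pos': array([ 5.34750279e+01,  8.09267569e+00, -2.49472763e+01, -1.82086272e-02,
       -5.70623129e+01,  3.68164855e+01]), 'qvel': array([-0.0020325 ,  0.31535438,  0.13928431,  0.08739392, -0.16475144,
       -0.02149678]), 'tau': array([ 4.65064266e-03, -3.84109712e+01,  2.64434981e+01,  6.24147087e+00,
        8.20878055e-02,  6.55460872e-05]), 'tool_pos': array([0.43529743, 0.26565854, 0.13345192]), 'orientation': array([1.79927277e+02, 7.35032061e-02, 2.81552650e-01]), 'force': array([ 0.25485692, -0.68363333, -1.31309765]), 'moment': array([-0.04461013,  0.03704167,  0.03488054]), 'gripper_force': 0.0, 'opening': 0.0003864087505663235}
```

View pics/c2.png

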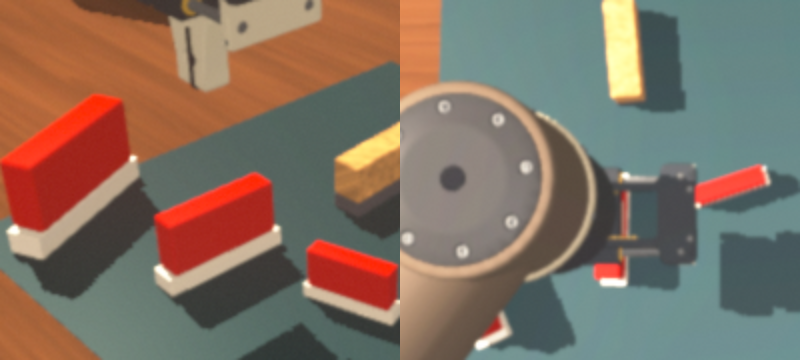

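Emit:
jog_arm(
  plan=[
    [[1,0,0,0,0,0,0],[1,0,0,0,0,0,0],[1,0,0,0,0,0,0],[1,0,0,0,0,0,0],[1,0,0,0,0,0,0],[1,0,0,0,0,0,0],[1,0,0,0,0,0,0],[1,0,0,0,0,0,0],[1,0,0,0.04,0,0,0],[1,0,0,0.06,0,0,0],[1,0,0,0.08,0,0,0],[1,0,0,0.1,0,0,0],[1,0,0,0.1,0,0,0],[1,0,0,0.1,0,0,0]],
  ],
)

```text
clock: 5.62
tool_pos: [0.4362, 0.2666, 0.0351]
orientation: [-180.0, -0.0, 0.3]
force: [-0.3, 1.0, 0.2]
opening: 0.0877
gripper_force: 0.0
```

```bash
python3 - <<'E'
from h import *
s=snap("side","pics/side3.png"); o=ctrl.get_obs(); p=o["tool_pos"]; print(p,o["opening"],o["gripper_force"],o["force"])
print("tcp",proj(s,p),"tips",proj(s,p+[0,.044,0]),proj(s,p-[0,.044,0]))
cv2.imwrite("pics/c3.png",cv2.resize(s["image"][130:310,130:330],None,fx=3,fy=3,interpolation=2)[:,:,::-1])
E
```

```text
[0.436325   0.26672421 0.03532704] 0.08780200921946674 0.0 [-0.17838752 -0.06332839  0.1217001 ]
tcp [239.20297581 243.70294628] tips [223.23912371 233.06321514] [256.19941301 255.03088398]
```

View pics/c3.png

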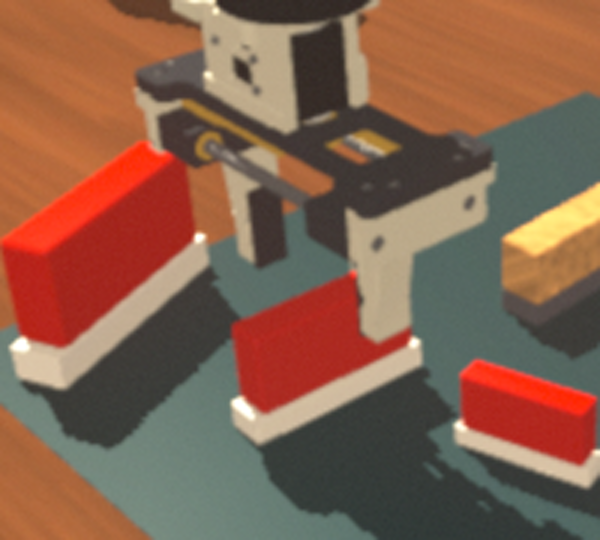

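The fingers straddle the scraper in plan, but the near tip appears at about (258,243) in the full image, when it should be at (256,255). I compare the seen and predicted tips at all heights to find the bias.

```bash
python3 - <<'E'
from h import *
import pickle
s=ctrl.snapshot("side"); t=snap("top","pics/top3.png")
for nm,p,obs in [("z.15 near",[.4355,.267-.052,.1505],(254,174)),("z.133 shut",[.4353,.2657-.008,.1335],(235,175)),("now near",[.4363,.2667-.052,.0353],(258,243)),("now far inner",[.4363,.2667+.044,.0353],(218,218))]:
    print(nm,proj(s,p).round(1),obs,[proj(s,np.array(p)+d).round(1).tolist() for d in ([0,0,.02],[.02,0,0],[0,.02,0])])
o=cv2.resize(t["image"][200:340,160:320],None,fx=4,fy=4,interpolation=2)
n=cv2.resize(s["image"][190:290,190:290],None,fx=5.6,fy=5.6,interpolation=2)
cv2.imwrite("pics/c4.png",cv2.resize(np.hstack([o,n]),(800,373))[:,:,::-1])
E
```

```text
z.15 near [254.5 192.2] (254, 174) [[253.7, 179.7], [265.3, 187.7], [246.0, 187.4]]
z.133 shut [237.4 192.4] (235, 175) [[236.3, 180.5], [248.0, 188.1], [229.5, 187.9]]
now near [259.4 257.2] (258, 243) [[258.7, 246.6], [269.3, 252.1], [251.5, 251.9]]
now far inner [223.2 233.1] (218, 218) [[222.1, 222.9], [233.0, 228.7], [216.3, 228.5]]
```

View pics/c4.png

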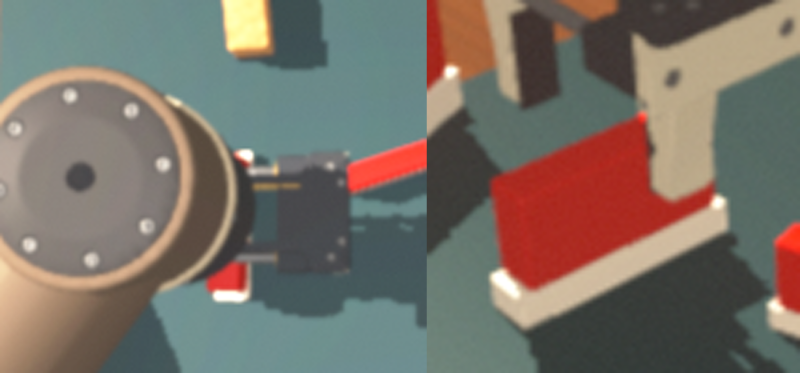

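In all four readings the tips sit about 28 mm above the reported TCP, with little lateral error. That fits the fingers shutting just above the 64 mm top, so I lower by that amount and watch the force.

Emit:
jog_arm(
  plan=[
    [[1,0,0,0.01,0,0,0],[1,0,0,0.018,0,0,0],[1,0,0,0.026,0,0,0],[1,0,0,0.026,0,0,0],[1,0,0,0.026,0,0,0]],
  ],
)

```text
clock: 6.4
tool_pos: [0.4359, 0.2662, 0.0084]
orientation: [180.0, 0.0, 0.3]
force: [0.2, 0.7, 1.4]
opening: 0.0876
gripper_force: 0.0
```

```bash
python3 - <<'E'
from h import *
s=snap("side","pics/side5.png"); o=ctrl.get_obs(); p=o["tool_pos"]; print(p,o["opening"],o["force"])
for z in(.03,.035,.04):print(z,"near outer tip",proj(s,[p[0],p[1]-.052,z]).round(1))
cv2.imwrite("pics/c5.png",cv2.resize(s["image"][180:290,190:290],None,fx=5,fy=5,interpolation=2)[:,:,::-1])
E
```

```text
[0.43598493 0.2663417  0.00857511] 0.08762936697128318 [-0.18391117  0.02085296  0.79222966]
0.03 near outer tip [259.6 260.1]
0.035 near outer tip [259.4 257.5]
0.04 near outer tip [259.2 254.9]
```

View pics/c5.png

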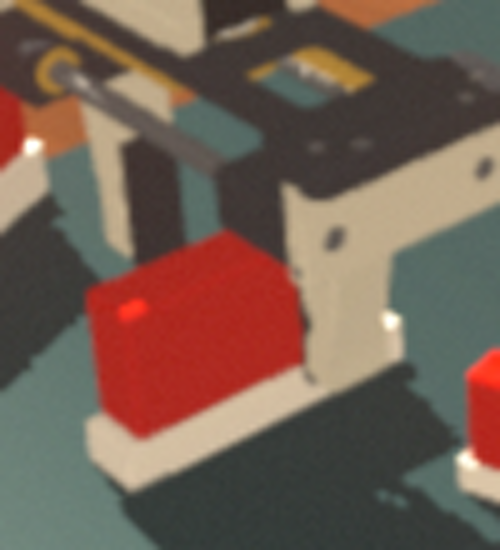

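The near tip is now at (259,257), which puts its true height at about 35 mm, in the upper half of the scraper. The reported z therefore reads about 27 mm low. Grip and lift.

Emit:
jog_arm(
  plan=[
    [[0,0,0,0,0,0,0],[0,0,0,0,0,0,0],[0,0,0,0,0,0,0],[0,0,0,0,0,0,0],[0,0,0,0,0,0,0],[0,0,0,0,0,0,0],[0,0,0,-0.005,0,0,0],[0,0,0,-0.02,0,0,0],[0,0,0,-0.04,0,0,0],[0,0,0,-0.06,0,0,0],[0,0,0,-0.06,0,0,0],[0,0,0,-0.06,0,0,0]],
  ],
)

```text
clock: 7.95
tool_pos: [0.4356, 0.2661, 0.0685]
orientation: [-180.0, 0.0, 0.3]
force: [-0.3, -0.9, -1.4]
opening: 0.0238
gripper_force: 29.8
```

Held (opening 23.8 mm, grip 29.8 N). Now carry it over the far side of the board, behind the chips, turning to match the station.

Emit:
jog_arm(
  plan=[
    [[0,0,0,-0.02,0,0,0],[0,0.007,0.013,-0.03,0,0,0.3],[0,0.02,0.038,-0.03,0,0,0.6],[0,0.038,0.072,-0.03,0,0,1],[0,0.056,0.107,-0.03,0,0,1.4],[0,0.075,0.142,-0.03,0,0,1.9],[0,0.094,0.178,-0.03,0,0,2.4],[0,0.112,0.213,-0.03,0,0,2.8],[0,0.126,0.239,-0.03,0,0,3.1],[0,0.135,0.255,-0.03,0,0,3.3],[0,0.138,0.261,-0.03,0,0,3.3],[0,0.138,0.261,-0.03,0,0,3.3],[0,0.138,0.261,0,0,0,3.3],[0,0.138,0.261,0.01,0,0,3.3],[0,0.138,0.261,0.01,0,0,3.3],[0,0.138,0.261,0.01,0,0,3.3]],
  ],
)

```text
clock: 9.95
tool_pos: [0.5758, 0.0064, 0.0594]
orientation: [-180.0, -0.1, -3.0]
force: [0.5, 0.5, -0.6]
opening: 0.0238
gripper_force: 29.8
```

```bash
python3 - <<'E'
from h import *
s=snap("side","pics/side6.png"); o=ctrl.get_obs(); p=o["tool_pos"]; print(p,o["orientation"],o["opening"],o["force"])
y=np.radians(-3);R=np.array([[np.cos(y),-np.sin(y)],[np.sin(y),np.cos(y)]])
z=p[2]-.0085
for c in[(-.055,-.012),(.055,-.012)]: print("blade corner",proj(s,[*(p[:2]+R@c),z]).round(1))
cv2.imwrite("pics/c6.png",cv2.resize(s["image"][210:390,340:560],None,fx=3,fy=3,interpolation=2)[:,:,::-1])
E
```

```text
[0.57581029 0.00631239 0.05945245] [-1.79978758e+02 -8.15479158e-02 -2.97531919e+00] 0.023895138687699095 [-0.96296381 -0.17884302 -1.41445981]
blade corner [404.5 289.5]
blade corner [451.9 259.5]
```

View pics/c6.png

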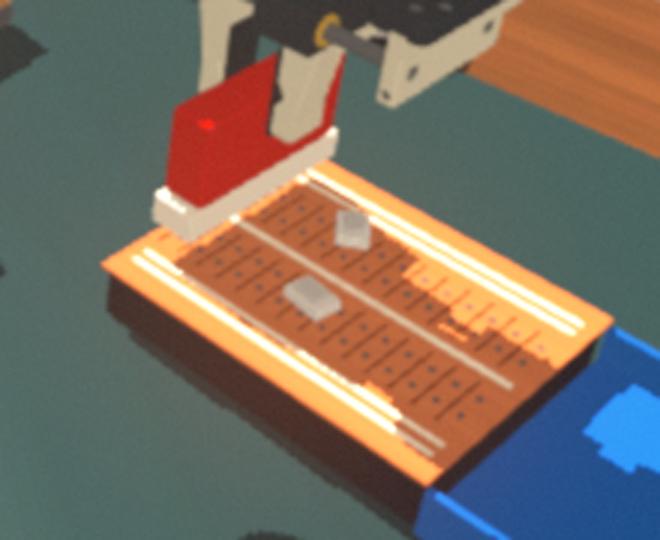

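Blade corners at (403,290) and (452,261) match the prediction, and both chips lie in front of the blade within its width. Lower it to about 2.5 mm above the board.

Emit:
jog_arm(
  plan=[
    [[0,0,0,0.01,0,0,0],[0,0,0,0.0165,0,0,0],[0,0,0,0.0183,0,0,0],[0,0,0,0.0183,0,0,0],[0,0,0,0.0183,0,0,0]],
  ],
)

```text
clock: 10.62
tool_pos: [0.5756, 0.0059, 0.0419]
orientation: [180.0, -0.1, -3.0]
force: [-6.9, 2.0, 17.3]
opening: 0.0238
gripper_force: 29.9
```

The blade is already touching the board (17 N), so I ease up a little.

Emit:
jog_arm(
  plan=[
    [[0,0,0,-0.0015,0,0,0],[0,0,0,-0.0025,0,0,0],[0,0,0,-0.0025,0,0,0],[0,0,0,-0.0025,0,0,0]],
  ],
)

```text
clock: 11.12
tool_pos: [0.575, 0.0058, 0.0423]
orientation: [180.0, 0.0, -3.0]
force: [0.4, -0.3, -2.1]
opening: 0.0234
gripper_force: 29.9
```

Emit:
jog_arm(
  plan=[
    [[0,0,0.008,0,0,0,0],[0,0,0.018,0,0,0,0],[0,0,0.028,0,0,0,0],[0,0,0.038,0,0,0,0],[0,0,0.048,0,0,0,0],[0,0,0.058,0,0,0,0],[0,0,0.068,0,0,0,0],[0,0,0.078,0,0,0,0],[0,0,0.088,0,0,0,0],[0,0,0.098,0,0,0,0],[0,0,0.108,0,0,0,0],[0,0,0.118,0,0,0,0],[0,0,0.128,0,0,0,0],[0,0,0.138,0,0,0,0],[0,0,0.148,0,0,0,0],[0,0,0.158,0,0,0,0],[0,0,0.163,0,0,0,0],[0,0,0.163,0,0,0,0],[0,0,0.163,0,0,0,0]],
  ],
)

```text
clock: 13.5
tool_pos: [0.5666, -0.1567, 0.0427]
orientation: [-180.0, 0.0, -3.0]
force: [-0.5, 0.2, -0.6]
opening: 0.0237
gripper_force: 29.9
```

Lift straight up, then check the chips.

Emit:
jog_arm(
  plan=[
    [[0,0,0,-0.02,0,0,0],[0,0,-0.01,-0.05,0,0,0],[0,0,-0.05,-0.07,0,0,0],[0,0,-0.09,-0.07,0,0,0],[0,0,-0.13,-0.07,0,0,0],[0,0,-0.16,-0.07,0,0,0],[0,0,-0.16,-0.07,0,0,0],[0,0,-0.16,-0.07,0,0,0]],
  ],
)

```text
clock: 14.5
tool_pos: [0.5748, 0.0031, 0.1126]
orientation: [180.0, 0.0, -3.0]
force: [0.1, 0.1, -1.1]
opening: 0.0241
gripper_force: 29.9
```

```bash
python3 - <<'E'
from h import *
y=np.radians(-3);R=np.array([[np.cos(y),-np.sin(y)],[np.sin(y),np.cos(y)]])
for n,z in(("side",.014),("top",.014)):
    s=snap(n,f"pics/{n}7.png");hsv=cv2.cvtColor(s["image"],cv2.COLOR_RGB2HSV).astype(int)
    q=[proj(s,[*(np.array([.565,-.064])+R@c),.02]) for c in[(-.075,-.09),(.075,-.09),(.075,-.17),(-.075,-.17)]]
    m=np.zeros((480,640),np.uint8);cv2.fillPoly(m,[np.array(q,int)],1)
    w=(m>0)&(hsv[...,1]<90)&(hsv[...,2]>90)
    for c in cv2.findContours(w.astype(np.uint8),0,cv2.CHAIN_APPROX_NONE)[0]:
        if cv2.contourArea(c)<15:continue
        u,v=c[:,0].mean(0);P=ray(s,u,v,z)[:2]
        print(n,(u.round(),v.round()),cv2.contourArea(c),"station xy",(R.T@(P-[.565,-.064])).round(3))
s=cv2.imread("pics/side7.png");cv2.imwrite("pics/c7.png",cv2.resize(s[220:440,370:620],None,fx=2.6,fy=2.6))
o=ctrl.get_obs();print(o["clock"],o["tool_pos"],o["opening"],o["gripper_force"])
E
```

```text
side (np.float64(526.0), np.float64(372.0)) 233.5 station xy [-0.02 -0.12]
side (np.float64(540.0), np.float64(350.0)) 208.5 station xy [ 0.028 -0.113]
top (np.float64(469.0), np.float64(231.0)) 96.5 station xy [-0.02  -0.119]
top (np.float64(466.0), np.float64(207.0)) 115.5 station xy [ 0.029 -0.112]
14.6 [0.57484378 0.00235737 0.11261623] 0.023891779938945815 29.910630583763123
```

View pics/c7.png

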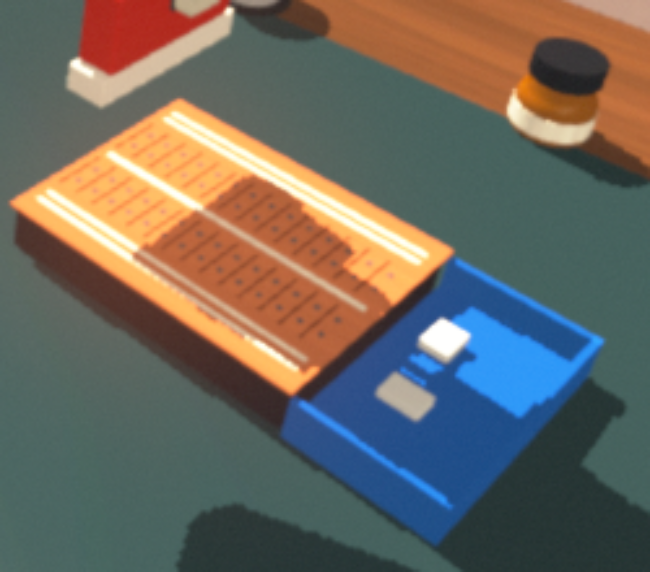

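Both chips lie flat in the tray at about (526,372) and (540,350). The two views agree on station (−20, −120) and (28, −113) mm. The scraper is still held. Place it on the free bench around (0.575, 0.145).

Emit:
jog_arm(
  plan=[
    [[0,-0.001,-0.02,0,0,0,0],[0,-0.003,-0.055,0,0,0,0],[0,-0.005,-0.09,0,0,0,0],[0,-0.007,-0.125,0,0,0,0],[0,-0.008,-0.143,0,0,0,0],[0,-0.008,-0.143,0,0,0,0],[0,-0.008,-0.143,0.03,0,0,0],[0,-0.008,-0.143,0.06,0,0,0],[0,-0.008,-0.143,0.08,0,0,0],[0,-0.008,-0.143,0.092,0,0,0],[0,-0.008,-0.143,0.098,0,0,0],[0,-0.008,-0.143,0.1,0,0,0],[0,-0.008,-0.143,0.1,0,0,0],[0,-0.008,-0.143,0.1,0,0,0]],
  ],
)

```text
clock: 16.35
tool_pos: [0.5749, 0.1464, 0.0133]
orientation: [-180.0, -0.1, -3.0]
force: [-0.2, -0.4, -2.2]
opening: 0.0236
gripper_force: 29.9
```

Emit:
jog_arm(
  plan=[
    [[0,0,0,0.001,0,0,0],[0,0,0,0.002,0,0,0],[0,0,0,0.002,0,0,0],[0,0,0,0.002,0,0,0]],
  ],
)

```text
clock: 16.85
tool_pos: [0.5748, 0.1463, 0.012]
orientation: [-180.0, -0.1, -3.0]
force: [-4.3, -0.2, 10.2]
opening: 0.0239
gripper_force: 29.9
```

Contact with the bench (10 N). Release and retreat upward.

Emit:
jog_arm(
  plan=[
    [[0.3,0,0,0,0,0,0],[1,0,0,0,0,0,0],[1,0,0,0,0,0,0],[1,0,0,0,0,0,0],[1,0,0,0,0,0,0],[1,0,0,0,0,0,0],[1,0,0,0,0,0,0],[1,0,0,0,0,0,0],[1,0,0,-0.02,0,0,0],[1,0,0,-0.05,0,0,0],[1,0,0,-0.1,0,0,0],[1,0,0,-0.14,0,0,0],[1,0,0,-0.14,0,0,0],[1,0,0,-0.14,0,0,0]],
  ],
)

```text
clock: 18.6
tool_pos: [0.5741, 0.1461, 0.1504]
orientation: [-180.0, 0.0, -3.0]
force: [-0.7, -0.5, -0.7]
opening: 0.0876
gripper_force: 0.0
```

```bash
python3 - <<'E'
from h import *
s=snap("side","pics/side8.png");hsv=cv2.cvtColor(s["image"],cv2.COLOR_RGB2HSV).astype(int);H,S,V=hsv[...,0],hsv[...,1],hsv[...,2]
y=np.radians(-3);R=np.array([[np.cos(y),-np.sin(y)],[np.sin(y),np.cos(y)]]);c0=np.array([.575,.146])
q=[proj(s,[*(c0+R@[a,b]),z]).round() for a,b,z in[(-.048,-.01,.064),(.048,-.01,.064),(-.048,-.01,.016),(.048,-.01,.016)]];print("expect red face",q)
m=((H<8)|(H>172))&(S>170)&(V>100);m[:,:int(q[0][0])-25]=0;m[:, int(q[1][0])+30:]=0
for c in cv2.findContours(m.astype(np.uint8),0,2)[0]:
    if cv2.contourArea(c)>150: print(cv2.contourArea(c),cv2.boundingRect(c),cv2.approxPolyDP(c,3,True)[:,0].tolist())
o=ctrl.get_obs();print(o["clock"],o["tool_pos"],o["opening"],o["force"],o["gripper_force"])
E
```

```text
expect red face [array([335., 239.]), array([377., 219.]), array([334., 264.]), array([375., 243.])]
368.0 (310, 257, 18, 28) [[310, 257], [310, 280], [323, 284], [327, 263]]
1547.5 (324, 214, 53, 49) [[376, 218], [367, 214], [325, 233], [325, 257], [334, 262], [373, 242]]
18.65 [0.57387179 0.14588374 0.14977475] 0.08774358302584293 [-0.75829033  0.76439154 -0.4615411 ] 0.0
```

The scraper's outline matches the upright model within 2 px, and the gripper is open and clear of everything. Hand in.

```bash
python3 -c "
from plant import ctrl
print(ctrl.close_job())"
```

```text
the job is handed in; nothing more can be done
None
```

I handed the job in at about 19 s of the 51 s allowed: both chips lie in the catch tray, and the middle scraper stands upright on the bench, clear of the board and tray and released; the hand-in gave no verdict.

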